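# Hold the lime over the bowl with the kitchen tongs

### The arm

A 6-joint arm with a two-finger parallel gripper is mounted at the origin on a cart in front of the work surface, level with it; the furniture and walls round the work are solid. World frame = base frame: x ahead of the robot, y to its left, z up, the work surface at z = 0. Lengths are in m, angles in rad, forces in N, time in s.
With the tool pointing down it reaches from about 0.3 to 0.95 m from the base axis. Payload 3.1 kg.
Tool frame: the origin (TCP) lies between the finger pads; the fingertips stand 22 mm ahead of it and the grasp point (between the pads) lies 3 mm ahead of it (manip.tip_extent is the z of the fingertips in the tool frame, in m); z points along the fingers, y is the line along which they close (so a half turn about z gives the same grasp; the last joint's range is limited). The gripper opens to 85 mm and grips with 20 to 120 N. Pads are 22 mm wide; open, the fingers measure 114 mm over their backs; the gripper's body (76 mm by 85 mm) begins 54 mm behind the grasp point. The pads swing forward as they close: fully open they stand 13 mm farther back than shut.
Start: joints at [-1.29, 0.308, 1.634, -0, 1.2, -0.07], TCP at [0.215, -0.587, 0.253] pointing down, gripper open.
Joint ranges: [-3.06, 3.06], [-0.79, 1.96], [0.05, 2.63], [-1.19, 4.34], [0.05, 2.64], [-2.94, 2.94]. Speed limits (rad/s): [2.79, 2.79, 3.14, 3.14, 3.14, 3.14].

### API

Orientations are given as a unit quaternion [x, y, z, w].
In Python, from rig import telemetry, cams, hand_in, manip gives the robot as it stands.
- The arm moves only by the tool drive_tool, never from a script. Its argument "motion" is a list of rows, each an object of numbers: "wx", "wy", "wz": the turn, a rotation vector about the tool's x, y, z in units of 6 degrees (1.0 is 6 degrees); "x", "y", "z": the shift along the tool's x, y, z in units of 30 mm (1.0 is 30 mm); "gripper": the opening, from 0 (shut) to 1 (fully open). In form: [{"wx": .., "wy": .., "wz": .., "x": .., "y": .., "z": .., "gripper": ..}, ...]. A call has 1 to 10 rows; each row is the pose to reach, as a shift and turn from the pose commanded when the call began, along the tool's axes at that moment; what a row does not reach only later rows make up. A row lasts 1/10 s, in which the tool goes at most 50 mm and 8.59 degrees, less where a joint would pass 70% of its speed; a pose out of reach is approached as far as the arm can. A call with a gripper value outside its range is refused whole. The fingers move at their own pace and stop on an object; "force" is the grip in N (left out, the last holds). Time passes only in rows, so rows that repeat a pose let the fingers close. It gives the time, the measured TCP pose, the force, the opening and the grip force at its end, in the units of the state.
- telemetry.sense(): the state, without advancing time (a new reading comes with each control period).
- cams.capture(name): name is "scene" or "top" or "wrist"; returns a dict with "color" (480x640x3 uint8, red, green, blue), "fov_y" (degrees; the focal length in pixels is half the picture's height over the tangent of half this angle, whatever the lens; pixels are square), "cx", "cy" (the principal point, pixels), "k1" (the pictures are not rectified: a ray, as slopes to the right and down, at radius r is drawn at 1 + k1 r^2 times it, then the intrinsics apply), "eye" and "attitude" of the camera in the world; the wrist camera has in their place "T_tool_cam" (4x4, takes a point from camera to tool coordinates, whose origin is the TCP and whose axes are the flange's). Camera axes: x right, y down, z forward; pixel columns grow to the right and rows downward; lengths in m; the calibration is good to about 2 mm. A picture is of the moment at which its call begins: read the wrist's pose just before it. There is no depth.
- hand_in(): hands the job in; it is judged then, once.
The state is a dict: "clock": time; "joint_pos": joint angles; "qvel": joint speeds; "joint_torque": joint torques, N m; "tool_pos": TCP position; "eef_rot": TCP orientation; "contact_force": force on the tool from outside, world axes, zero at the start; "torque": the same for the moment, N m; "width": finger opening in m; "finger_force": force on a finger pad.
Only numpy, scipy, OpenCV 4.12 (cv2) and the standard library are available. Lean on these libraries where they do the work, as an engineer would, in place of code of your own. Each camera call takes 0.05 s, during which the arm holds its last target. There are 200 camera calls.

### The job

The lime is to be rinsed: pick up the spring tongs, close their jaws on the lime and hold it still over the middle of the small oval bowl, clear in the air, at least 12 cm above the worktop. Finish while holding it there: do not put it down or let go. Take the lime with both jaws of the tongs only, never with the gripper itself, and leave the bowl, the garlic, the pepper mill and the salt shaker where they stand.

Things in the scene. Friction and masses are not known exactly. Their poses are not given: they have to be found in the camera images.
- tongs: Small steel spring tongs (100 g) lying on edge, so the arms open and close in the level plane. Origin: bottom edge, on the midline between the arms, at the place to grip (middle of the black sleeves); x along the midline to the jaws, y to the left arm, z up. Jaw tips at x = 97 mm. At rest the arms diverge to the jaws, each 0.13 rad off the midline, 66.5 mm over the outside at the origin.
- tongs_hub (a point): Top of the 20 mm rivet hub at the tail of the tongs, 75 mm behind their origin, 26 mm above the bottom edge; a hanging loop reaches 23 mm farther back. Both arms swing alike about it. A spring holds them open: 8 N on the sleeves begins to close them, 11 N makes the arms parallel. Carry the tongs open with the sleeves squeezed to 61 to 64 mm; hold an item with a grip of 20 to 60 N.
- tongs_jaws (a point): Point midway between the jaws, 75 mm ahead of the tongs' origin along their x, 17 mm above the bottom edge. Jaws: cupped steel plates 34 mm high, 48 mm long, flat middle 24 mm long; open they are 85 mm apart inside (about 92 outside). Jaw gap = 2 x width over the sleeves at the origin - 48 mm: sleeves at 47 mm (arms parallel) give 46 mm. They stop at about 36 mm over the sleeves.
- tongs_left: Left arm of the tongs (+y side) with its jaw; origin on the rivet axis, bottom edge. Each arm has a black sleeve from about x = -32 to 32 mm of the tongs, 24 mm high (z = 1 to 25 mm), flat outside between two upright ribs 4 mm proud, with 39 mm clear between them for the finger pads (x = -19 to 19 mm); over the ribs the open tongs are 77 mm wide.
- tongs_right: Right arm of the tongs (-y side) with its jaw, the mirror image of the left; origin on the rivet axis, bottom edge.
- lime: Green lime lying loose on the worktop, egg-round, 52 mm along its x, 45 mm along its y, 45 mm high, about 50 g. Origin at the centre of its underside.
- lime_center (a point): Centre of the lime, 22.5 mm above its underside.
- bowl: Small oval bowl, olive outside and cream inside, 82 mm along x, 102 mm along y, 38 mm high, loose on the worktop. Origin at the centre of its underside.
- garlic: Bulb of garlic, 60 mm across and 59 mm high, loose, a bystander. The lime and the garlic may have changed places. Origin at the centre of its underside.
- pepper_mill: Brown pepper mill with a crank, 49 x 65 mm, 135 mm high, standing loose, a bystander. Origin at the centre of its underside.
- salt_shaker: Salt shaker, 44 mm across, 90 mm high, standing loose, a bystander. Origin at the centre of its underside.
Things that resemble listed ones, but are neither listed nor needed, are in the scene too. Several things have the shape of the lime; the one meant has the colours described above.

How it is judged:
At the end, for the whole second after the job is handed in: Lime centre over 11 cm above the worktop, within 35 mm of the bowl centre seen from above, still; each jaw presses it with over 1 N; fingers hold the tongs, nothing of the robot touches the lime; bowl, garlic, mill and shaker moved under 30 mm, bowl, mill and shaker upright (height (world z) of lime_center above 0.11 m and horizontal distance between lime_center and bowl below 0.035 m and contact force between each of tongs_left, tongs_right and lime above 1 N and contact force between the fingers and tongs above 2 N and contact force between each of the arm, the fingers and lime below 0.1 N and linear speed of lime below 0.03 m/s and distance of each of bowl, garlic, pepper_mill, salt_shaker from where it was at the start of the episode below 0.03 m and angle between each of bowl, pepper_mill, salt_shaker's own z axis and vertical below 0.3 rad); the arm keeps its last pose, push and grip.
It fails at once if the gripper or arm touches the lime itself (contact force between any of the fingers, the arm and lime above 0.5 N).
It fails at once if the bowl, the garlic, the pepper mill or the salt shaker is moved more than 40 mm or knocked over (distance of any of bowl, garlic, pepper_mill, salt_shaker from where it was at the start of the episode above 0.04 m or angle between any of bowl, pepper_mill, salt_shaker's own z axis and vertical above 0.6 rad).
It also fails if it takes over 51 s, if anything falls off the work surface, if the arm or the gripper's body presses on something with over 40 N, if the wrist force passes 120 N, or if a joint passes its speed limit or range.

## Working session

There is one attempt and no reset: what is moved stays moved. The work goes in short steps, Python scripts to look and compute and a tool call to move; the robot and the scene stay as the last step left them, time stands still between calls to the robot, and variables do not carry over. Pictures are saved under pics/ and viewed, at most 12 in all, crops included, and the job is handed in when it is done.

Besides the shell and the picture viewer there is one more tool, called after "Request:" by a JSON object that holds its "api" and its "payload", one argument or row to a line. drive_tool: Moves the arm, as the interface text tells. Its arguments: {"type":"object","properties":{"motion":{"type":"array","items":{"type":"object","properties":{"wx":{"type":"number"},"wy":{"type":"number"},"wz":{"type":"number"},"x":{"type":"number"},"y":{"type":"number"},"z":{"type":"number"},"gripper":{"type":"number"}}}},"force":{"type":"number"}},"required":["motion"]}

```bash
mkdir -p pics; ls; python3 - <<'E'
from rig import telemetry,cams,manip
import cv2,pickle
s=telemetry.sense();print(s, manip.tip_extent)
for n in("scene","top"):
    c=cams.capture(n);pickle.dump(c,open(n+".pkl","wb"))
    cv2.imwrite(f"pics/{n}0.png",c["color"][:,:,::-1]);print({k:v for k,v in c.items() if k!="color"})
E
```

```text
pics
{'clock': 0.0, 'joint_pos': array([-1.28971786e+00,  3.09016359e-01,  1.63520998e+00, -4.64876734e-05,
        1.19970428e+00, -6.97131568e-02]), 'qvel': array([-0.00022141, -0.00200465, -0.00098704, -0.00105569, -0.00134202,
       -0.00033344]), 'joint_torque': array([-7.68546361e-04, -4.15256274e+01, -2.76663530e+01, -2.40149166e-04,
        1.02271870e-02, -2.41903734e-06]), 'tool_pos': array([ 0.21451199, -0.58619815,  0.2520288 ]), 'eef_rot': array([ 9.84655399e-01,  1.74506096e-01, -1.44842186e-04, -1.16017509e-03]), 'contact_force': array([0.61998934, 0.14616206, 0.02614283]), 'torque': array([-0.01065039, -0.09144849, -0.06072184]), 'finger_force': 0.0, 'width': 0.08587164935281952} 0.022
{'fov_y': 48.64270193283493, 'cx': 320.2541080180543, 'cy': 243.85788051105604, 'k1': -0.16196535149287788, 'eye': array([ 0.08433474, -0.82539113,  0.82345711]), 'attitude': array([ 0.86170554, -0.29920614,  0.12414471, -0.39054748])}
{'fov_y': 50.05898175992355, 'cx': 311.0425862913801, 'cy': 239.46667817611322, 'k1': -0.1296751149549276, 'eye': array([ 0.3629845 , -0.13401091,  1.2290016 ]), 'attitude': array([ 0.71292174, -0.69444118,  0.06791851, -0.06986503])}
```

View pics/top0.png

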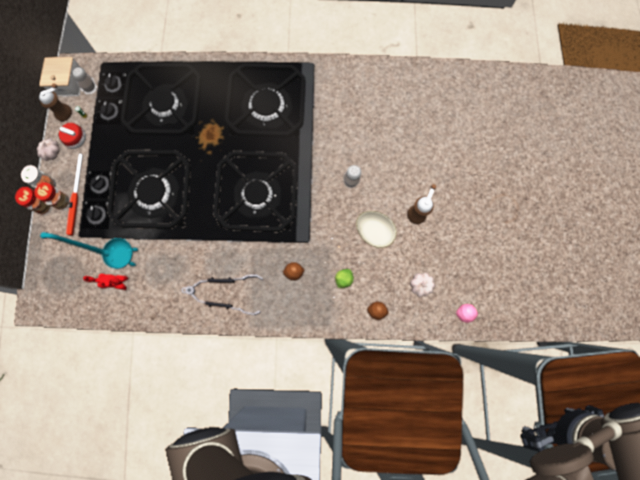

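View pics/scene0.png

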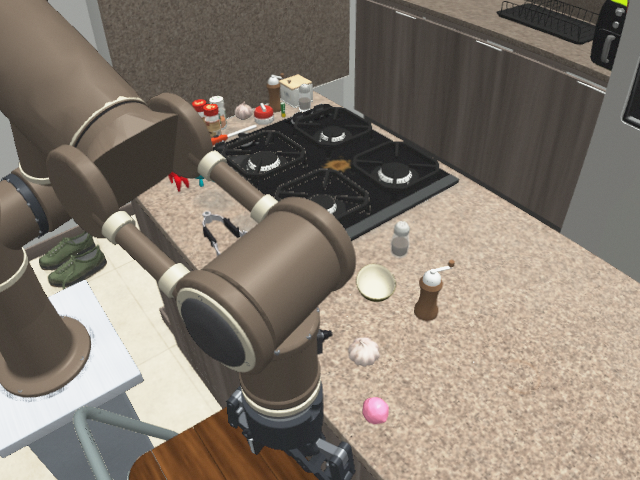

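The top view shows the tongs with their hub at about (190,290), sleeves at (221,281) and (218,305), and jaws at about x=260. The green lime is at (344,278), the bowl at (377,230), the garlic at (423,284), the mill at (425,205) and the shaker at (353,176). Two brown decoys sit at (293,270) and (378,310). In the scene view the arm hides the lime.

```bash
cat > h.py <<'E'
import numpy as np,cv2,pickle
from scipy.spatial.transform import Rotation as R
def K(c):
    f=240/np.tan(np.radians(c["fov_y"])/2);return np.array([[f,0,c["cx"]],[0,f,c["cy"]],[0,0,1.]])
def dist(c): # model: ray at radius r drawn at (1+k1 r^2)
    return np.array([c["k1"],0,0,0,0])
def pose(c,s=None):
    if "eye" in c: return R.from_quat(c["attitude"]).as_matrix(),np.array(c["eye"])
    T=np.eye(4);T[:3,:3]=R.from_quat(s["eef_rot"]).as_matrix();T[:3,3]=s["tool_pos"]
    M=T@c["T_tool_cam"];return M[:3,:3],M[:3,3]
def cast(c,px,z,s=None):
    px=np.array(px,float).reshape(-1,1,2)
    u=cv2.undistortPoints(px,K(c),dist(c)).reshape(-1,2)
    Rm,e=pose(c,s);d=np.c_[u,np.ones(len(u))]@Rm.T
    return e+d*((z-e[2])/d[:,2])[:,None]
def proj(c,P,s=None):
    Rm,e=pose(c,s);P=np.atleast_2d(P)
    return cv2.projectPoints((P-e)@Rm,np.zeros(3),np.zeros(3),K(c),dist(c))[0].reshape(-1,2)
E
python3 - <<'E'
from h import *
np.set_printoptions(precision=4,suppress=True)
c=pickle.load(open("top.pkl","rb"));im=c["color"]
hsv=cv2.cvtColor(im,cv2.COLOR_RGB2HSV)
def blobs(m,x0,x1,y0,y1,n,z,amin=15):
    mm=np.zeros_like(m);mm[y0:y1,x0:x1]=m[y0:y1,x0:x1]
    k,l,st,ce=cv2.connectedComponentsWithStats(mm)
    for i in range(1,k):
        if st[i,4]>=amin: print(n,st[i],ce[i],cast(c,ce[i],z)[0])
blobs(cv2.inRange(hsv,(35,120,50),(60,255,255)),320,370,255,300,"lime",.0225)
g=cv2.inRange(hsv,(0,0,0),(180,255,70))
blobs(g,195,245,268,315,"sleeve",.02)
print("hub",cast(c,[[190,290]],.026))
for n,p,z in(("bowl",(377,230),.038),("bowl0",(377,230),.02),("garlic",(423,284),.03),("mill",(423,212),.04),("shaker",(353,176),.045),("br1",(293,270),.022),("br2",(378,310),.022),("pink",(467,312),.022)):print(n,cast(c,[p],z)[0])
cr=cv2.resize(im[225:325,175:395],None,fx=3.6,fy=3.6,interpolation=cv2.INTER_CUBIC)
cv2.imwrite("pics/crop1.png",cr[:,:,::-1])
E
```

```text
lime [336 269  17  18 251] [343.9442 277.8486] [ 0.5111 -0.2076  0.0225]
sleeve [208 278  26   5  73] [221.2466 280.5616] [0.497  0.0828 0.02  ]
sleeve [206 302  26   6  58] [218.1034 304.5   ] [0.4402 0.0871 0.02  ]
hub [[0.4717 0.1549 0.026 ]]
bowl [ 0.6254 -0.2836  0.038 ]
bowl0 [ 0.6294 -0.2859  0.02  ]
garlic [ 0.5    -0.3939  0.03  ]
mill [ 0.6722 -0.3943  0.04  ]
shaker [ 0.7557 -0.2248  0.045 ]
br1 [ 0.5267 -0.0867  0.022 ]
br2 [ 0.4374 -0.2886  0.022 ]
pink [ 0.4365 -0.5005  0.022 ]
```

View pics/crop1.png

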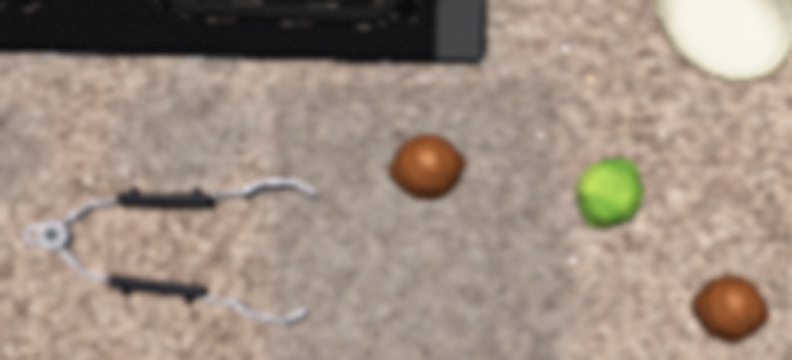

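```bash
cat >> h.py <<'E'
def plan(s,pos,yang):
    """row values for tool down at pos, tool y at world angle yang (deg)"""
    Rt=R.from_quat(s["eef_rot"]);a=np.radians(yang)
    y=np.array([np.cos(a),np.sin(a),0]);z=np.array([0,0,-1.]);x=np.cross(y,z)
    G=R.from_matrix(np.c_[x,y,z])
    w=np.degrees((Rt.inv()*G).as_rotvec())/6;t=Rt.inv().apply(np.array(pos)-s["tool_pos"])/.03
    print("w",w.round(3),"t",t.round(3))
E
python3 - <<'E'
from h import *
from rig import telemetry,cams
s=telemetry.sense();plan(s,[.469,.07,.25],-3)
c=cams.capture("wrist");print(c["T_tool_cam"],c["fov_y"])
E
```

```text
w [ -0.016  -0.013 -11.151] t [ 15.482 -17.63    0.111]
[[ 4.54898943e-04 -9.64774781e-01 -2.63076824e-01  6.53059072e-02]
 [ 9.99998917e-01  8.07081056e-04 -1.23064052e-03 -8.44629112e-04]
 [ 1.39961526e-03 -2.63075979e-01  9.64774103e-01 -1.19540465e-01]
 [ 0.00000000e+00  0.00000000e+00  0.00000000e+00  1.00000000e+00]] 61.97827976087621
```

Request:
{"api": "drive_tool", "payload": {
  "motion": [
    {"wz": -1.1,"x": 1.55,"y": -1.76},
    {"wz": -2.2,"x": 3.1,"y": -3.53},
    {"wz": -3.3,"x": 4.6,"y": -5.3},
    {"wz": -4.5,"x": 6.2,"y": -7.05},
    {"wz": -5.6,"x": 7.7,"y": -8.8},
    {"wz": -6.7,"x": 9.3,"y": -10.6},
    {"wz": -7.8,"x": 10.8,"y": -12.3},
    {"wz": -8.9,"x": 12.4,"y": -14.1},
    {"wz": -10,"x": 13.9,"y": -15.9},
    {"wz": -11.15,"x": 15.48,"y": -17.63,"z": 0.1}
  ]
}}

```text
validation failed for argument at $.mo...
```

Request:
{"api": "drive_tool", "payload": {
  "motion": [
    {},
    {},
    {},
    {},
    {},
    {},
    {},
    {},
    {},
    {}
  ]
}}

```text
validation failed for argument at $.mo...
```

```bash
python3 - <<'E'
from h import *
from rig import telemetry,cams
s=telemetry.sense();print(s["clock"],s["tool_pos"],s["eef_rot"],s["joint_pos"]);plan(s,[.469,.07,.25],-3)
c=cams.capture("wrist");pickle.dump((s,c),open("w1.pkl","wb"))
cv2.imwrite("pics/w1.png",c["color"][:,:,::-1])
E
```

```text
0.15 [ 0.2145869  -0.58638265  0.25230808] [ 9.84658437e-01  1.74490572e-01 -8.09740583e-05 -8.92311634e-04] [-1.28971792e+00  3.08835111e-01  1.63486060e+00  2.92097489e-05
  1.19968869e+00 -6.97091153e-02]
w [-1.400e-02 -1.100e-02 -1.115e+01] t [ 15.482 -17.633   0.111]
```

View pics/w1.png

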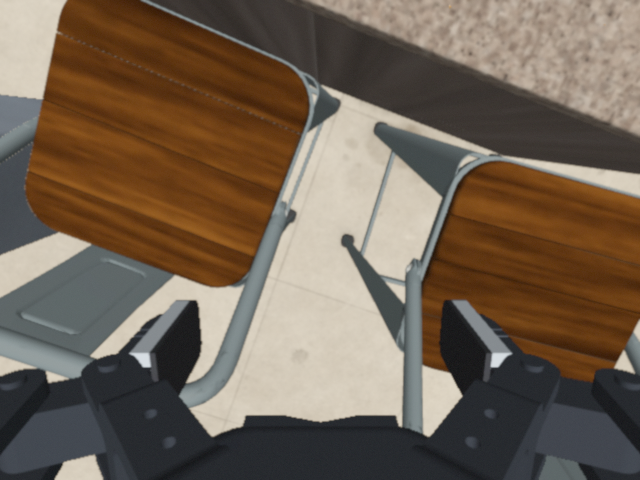

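The picture shows only floor and chairs, with the fingertips at about (170,340) and (480,340). The move was refused, probably because every row needs all its fields.

Request:
{"api": "drive_tool", "payload": {
  "motion": [
    {"wx": 0,"wy": 0,"wz": -11.15,"x": 15.48,"y": -17.63,"z": 0.1,"gripper": 1},
    {"wx": 0,"wy": 0,"wz": -11.15,"x": 15.48,"y": -17.63,"z": 0.1,"gripper": 1},
    {"wx": 0,"wy": 0,"wz": -11.15,"x": 15.48,"y": -17.63,"z": 0.1,"gripper": 1},
    {"wx": 0,"wy": 0,"wz": -11.15,"x": 15.48,"y": -17.63,"z": 0.1,"gripper": 1},
    {"wx": 0,"wy": 0,"wz": -11.15,"x": 15.48,"y": -17.63,"z": 0.1,"gripper": 1},
    {"wx": 0,"wy": 0,"wz": -11.15,"x": 15.48,"y": -17.63,"z": 0.1,"gripper": 1},
    {"wx": 0,"wy": 0,"wz": -11.15,"x": 15.48,"y": -17.63,"z": 0.1,"gripper": 1},
    {"wx": 0,"wy": 0,"wz": -11.15,"x": 15.48,"y": -17.63,"z": 0.1,"gripper": 1},
    {"wx": 0,"wy": 0,"wz": -11.15,"x": 15.48,"y": -17.63,"z": 0.1,"gripper": 1},
    {"wx": 0,"wy": 0,"wz": -11.15,"x": 15.48,"y": -17.63,"z": 0.1,"gripper": 1}
  ],
  "force": 20
}}

```text
clock: 1.2
tool_pos: [0.3957, -0.1188, 0.2514]
eef_rot: [0.726, 0.688, 0.0, 0.0]
contact_force: [1.4, -0.8, 0.0]
width: 0.085
finger_force: 0.0
```

```bash
python3 - <<'E'
from h import *
from rig import telemetry
s=telemetry.sense();print(s["clock"],s["tool_pos"]);plan(s,[.469,.07,.25],-3)
E
```

```text
1.2 [ 0.39569458 -0.11882964  0.25136824]
w [ 0.01   0.003 -0.004] t [6.414 2.108 0.046]
```

Request:
{"api": "drive_tool", "payload": {
  "motion": [
    {"wx": 0,"wy": 0,"wz": 0,"x": 6.4,"y": 2.1,"z": 0.04,"gripper": 1},
    {"wx": 0,"wy": 0,"wz": 0,"x": 6.4,"y": 2.1,"z": 0.04,"gripper": 1},
    {"wx": 0,"wy": 0,"wz": 0,"x": 6.4,"y": 2.1,"z": 0.04,"gripper": 1},
    {"wx": 0,"wy": 0,"wz": 0,"x": 6.4,"y": 2.1,"z": 0.04,"gripper": 1},
    {"wx": 0,"wy": 0,"wz": 0,"x": 6.4,"y": 2.1,"z": 0.04,"gripper": 1},
    {"wx": 0,"wy": 0,"wz": 0,"x": 6.4,"y": 2.1,"z": 0.04,"gripper": 1},
    {"wx": 0,"wy": 0,"wz": 0,"x": 6.4,"y": 2.1,"z": 0.04,"gripper": 1}
  ]
}}

```text
clock: 1.9
tool_pos: [0.4678, 0.067, 0.2496]
eef_rot: [0.725, 0.688, -0.001, -0.0]
contact_force: [-0.3, -0.8, -0.4]
width: 0.0849
finger_force: 0.0
```

```bash
python3 - <<'E'
from h import *
from rig import telemetry,cams
s=telemetry.sense();print(s["clock"],s["tool_pos"],s["eef_rot"],s["joint_pos"])
c=cams.capture("wrist");pickle.dump((s,c),open("w2.pkl","wb"))
cv2.imwrite("pics/w2.png",c["color"][:,:,::-1])
E
```

```text
1.9 [0.4678014  0.06695174 0.24957927] [ 7.25460961e-01  6.88262979e-01 -6.68047678e-04 -1.38599094e-04] [ 5.03875965e-02  1.42599268e-02  1.98356327e+00 -7.23785654e-04
  1.14496434e+00  1.03298941e-01]
```

View pics/w2.png

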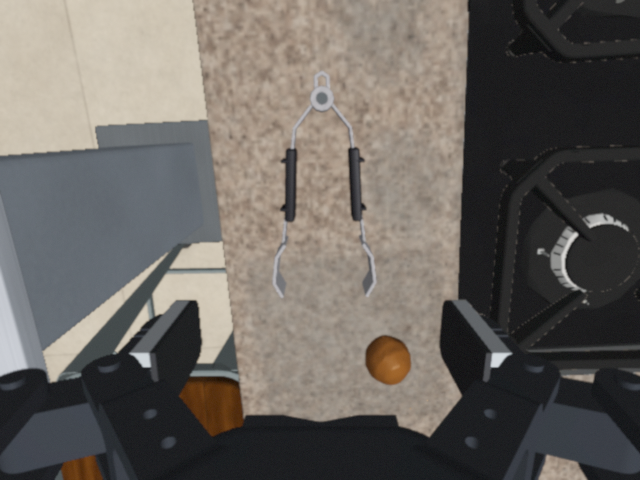

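The tongs are in full view: hub (322,98), sleeves about (291,185) and (356,184), jaw tips about (282,296) and (368,296).

```bash
python3 - <<'E'
from h import *
from rig import telemetry
np.set_printoptions(precision=4,suppress=True)
s,c=pickle.load(open("w2.pkl","rb"))
g=cv2.cvtColor(c["color"],cv2.COLOR_RGB2GRAY)
m=(g<60).astype(np.uint8)
P=[]
for x0,x1 in((270,310),(340,372)):
    mm=np.zeros_like(m);mm[130:240,x0:x1]=m[130:240,x0:x1]
    k,l,st,ce=cv2.connectedComponentsWithStats(mm);i=1+np.argmax(st[1:,4])
    p=cast(c,ce[i],.016,s)[0];P.append(p);print(st[i],ce[i],p)
hub=cast(c,[[322,98]],.026,s)[0];mid=(P[0]+P[1])/2;print("hub",hub,"mid",mid,"sep",np.linalg.norm(P[0]-P[1]),"d",np.linalg.norm(hub[:2]-mid[:2]))
tip=cast(c,[[281,297],[368,296]],.017,s);print(tip,tip.mean(0))
for a,b in((hub,mid),(hub,tip.mean(0))):
    d=b-a;print("head",np.degrees(np.arctan2(d[1],d[0])))
E
```

```text
[281 149  15  72 506] [289.4723 185.919 ] [0.4398 0.0881 0.016 ]
[349 148   8  72 333] [352.2523 182.8889] [0.4953 0.0879 0.016 ]
hub [0.4722 0.1591 0.026 ] mid [0.4675 0.088  0.016 ] sep 0.05547000428819204 d 0.07127510111453891
[[ 0.4242 -0.0167  0.017 ]
 [ 0.5068 -0.0199  0.017 ]] [ 0.4655 -0.0183  0.017 ]
head -93.73676291771632
head -92.1568878481254
```

```bash
python3 - <<'E'
from h import *
from rig import telemetry
s=telemetry.sense();print(s["clock"],s["tool_pos"],s["qvel"].round(4));plan(s,[.469,.085,.08],-2.5)
E
```

```text
1.95 [0.46780675 0.06653832 0.24963534] [-0.0157 -0.0052  0.0019  0.0029 -0.0026  0.0034]
w [-0.009  0.006 -0.096] t [0.62  0.012 5.654]
```

Request:
{"api": "drive_tool", "payload": {
  "motion": [
    {"wx": 0,"wy": 0,"wz": -0.1,"x": 0.62,"y": 0.01,"z": 1.4,"gripper": 1},
    {"wx": 0,"wy": 0,"wz": -0.1,"x": 0.62,"y": 0.01,"z": 2.8,"gripper": 1},
    {"wx": 0,"wy": 0,"wz": -0.1,"x": 0.62,"y": 0.01,"z": 4.2,"gripper": 1},
    {"wx": 0,"wy": 0,"wz": -0.1,"x": 0.62,"y": 0.01,"z": 5.65,"gripper": 1},
    {"wx": 0,"wy": 0,"wz": -0.1,"x": 0.62,"y": 0.01,"z": 5.65,"gripper": 1},
    {"wx": 0,"wy": 0,"wz": -0.1,"x": 0.62,"y": 0.01,"z": 5.65,"gripper": 1},
    {"wx": 0,"wy": 0,"wz": -0.1,"x": 0.62,"y": 0.01,"z": 5.65,"gripper": 1}
  ]
}}

```text
clock: 2.65
tool_pos: [0.472, 0.0857, 0.083]
eef_rot: [0.722, 0.692, 0.002, 0.002]
contact_force: [-0.5, 0.1, 0.2]
width: 0.0858
finger_force: 0.0
```

```bash
python3 - <<'E'
from h import *
from rig import telemetry,cams
s=telemetry.sense();print(s["clock"],s["tool_pos"]);plan(s,[.469,.085,.025],-2.5)
c=cams.capture("wrist");pickle.dump((s,c),open("w3.pkl","wb"))
cv2.imwrite("pics/w3.png",c["color"][:,:,::-1])
E
```

```text
2.65 [0.47202346 0.08570814 0.08298648]
w [ 0.046 -0.006  0.003] t [-0.029 -0.109  1.932]
```

View pics/w3.png

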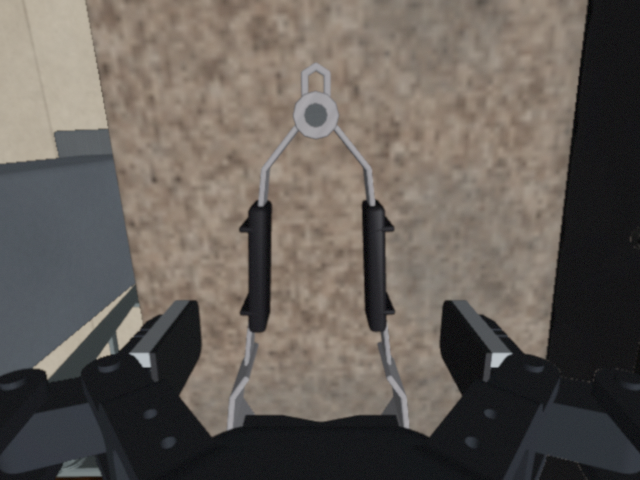

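Closer view: hub (316,115), sleeve tops from about row 203 to row 330 at columns 260 and 374, and ribs at rows 225 and 309.

```bash
python3 - <<'E'
from h import *
np.set_printoptions(precision=4,suppress=True)
s,c=pickle.load(open("w3.pkl","rb"))
h=cast(c,[[316,115]],.026,s)[0];print("hub",h)
S=cast(c,[[260,205],[260,328],[373,205],[376,328]],.025,s);print(S,S.mean(0))
rb=cast(c,[[244,226],[246,309],[390,226],[391,309]],.02,s);print(rb,rb.mean(0))
d=S.mean(0)-h;print(np.degrees(np.arctan2(d[1],d[0])),np.hypot(*d[:2]))
E
```

```text
hub [0.4722 0.159  0.026 ]
[[0.4453 0.1215 0.025 ]
 [0.4403 0.0608 0.025 ]
 [0.4961 0.1193 0.025 ]
 [0.497  0.0582 0.025 ]] [0.4697 0.0899 0.025 ]
[[0.4362 0.111  0.02  ]
 [0.4333 0.0688 0.02  ]
 [0.5046 0.108  0.02  ]
 [0.5052 0.0656 0.02  ]] [0.4698 0.0884 0.02  ]
-92.10476859603602 0.06909856133102285
```

```bash
python3 - <<'E'
from h import *
from rig import telemetry
s=telemetry.sense();print(s["clock"],s["tool_pos"],s["qvel"].round(3));plan(s,[.4695,.087,.025],-2.5)
E
```

```text
2.7 [0.4723612  0.0859157  0.08337054] [ 0.008 -0.008 -0.002  0.    -0.003  0.002]
w [ 0.056 -0.007  0.006] t [ 0.03  -0.108  1.945]
```

Request:
{"api": "drive_tool", "payload": {
  "motion": [
    {"wx": 0.05,"wy": 0,"wz": 0,"x": 0.03,"y": -0.1,"z": 0.8,"gripper": 1},
    {"wx": 0.05,"wy": 0,"wz": 0,"x": 0.03,"y": -0.1,"z": 1.3,"gripper": 1},
    {"wx": 0.05,"wy": 0,"wz": 0,"x": 0.03,"y": -0.1,"z": 1.7,"gripper": 1},
    {"wx": 0.05,"wy": 0,"wz": 0,"x": 0.03,"y": -0.1,"z": 1.9,"gripper": 1},
    {"wx": 0.05,"wy": 0,"wz": 0,"x": 0.03,"y": -0.1,"z": 1.9,"gripper": 1},
    {"wx": 0.05,"wy": 0,"wz": 0,"x": 0.03,"y": -0.1,"z": 1.9,"gripper": 1},
    {"wx": 0.05,"wy": 0,"wz": 0,"x": 0.03,"y": -0.1,"z": 1.9,"gripper": 1}
  ]
}}

```text
clock: 3.4
tool_pos: [0.4676, 0.0874, 0.0242]
eef_rot: [0.722, 0.692, -0.001, -0.001]
contact_force: [0.4, 0.5, 0.1]
width: 0.0857
finger_force: 0.0
```

```bash
python3 - <<'E'
from h import *
from rig import telemetry
s=telemetry.sense();print(s["clock"],s["tool_pos"],s["qvel"].round(3));plan(s,[.4695,.087,.025],-2.5)
E
```

```text
3.4 [0.46756957 0.08736202 0.02423334] [ 0.002  0.001  0.001  0.001 -0.002  0.   ]
w [-0.034 -0.002  0.017] t [-0.009  0.065 -0.026]
```

Request:
{"api": "drive_tool", "payload": {
  "motion": [
    {"wx": 0,"wy": 0,"wz": 0,"x": 0,"y": 0.06,"z": 0,"gripper": 0.9},
    {"wx": 0,"wy": 0,"wz": 0,"x": 0,"y": 0.06,"z": 0,"gripper": 0.82},
    {"wx": 0,"wy": 0,"wz": 0,"x": 0,"y": 0.06,"z": 0,"gripper": 0.77},
    {"wx": 0,"wy": 0,"wz": 0,"x": 0,"y": 0.06,"z": 0,"gripper": 0.73},
    {"wx": 0,"wy": 0,"wz": 0,"x": 0,"y": 0.06,"z": 0,"gripper": 0.73},
    {"wx": 0,"wy": 0,"wz": 0,"x": 0,"y": 0.06,"z": 0,"gripper": 0.73},
    {"wx": 0,"wy": 0,"wz": 0,"x": 0,"y": 0.06,"z": 0,"gripper": 0.73},
    {"wx": 0,"wy": 0,"wz": 0,"x": 0,"y": 0.06,"z": 0,"gripper": 0.73}
  ],
  "force": 20
}}

```text
clock: 4.2
tool_pos: [0.4698, 0.0868, 0.025]
eef_rot: [0.721, 0.693, -0.002, -0.001]
contact_force: [-1.7, -2.6, 10.5]
width: 0.0628
finger_force: 11.3
```

Request:
{"api": "drive_tool", "payload": {
  "motion": [
    {"wx": 0,"wy": 0,"wz": 0,"x": 0,"y": 0,"z": -0.15,"gripper": 0.725},
    {"wx": 0,"wy": 0,"wz": 0,"x": 0,"y": 0,"z": -0.4,"gripper": 0.725},
    {"wx": 0,"wy": 0,"wz": 0,"x": 0,"y": 0,"z": -0.8,"gripper": 0.725},
    {"wx": 0,"wy": 0,"wz": 0,"x": 0,"y": 0,"z": -1.4,"gripper": 0.725},
    {"wx": 0,"wy": 0,"wz": 0,"x": 0,"y": 0,"z": -2.1,"gripper": 0.725},
    {"wx": 0,"wy": 0,"wz": 0,"x": 0,"y": 0,"z": -2.8,"gripper": 0.725},
    {"wx": 0,"wy": 0,"wz": 0,"x": 0,"y": 0,"z": -3.5,"gripper": 0.725},
    {"wx": 0,"wy": 0,"wz": 0,"x": 0,"y": 0,"z": -4,"gripper": 0.725},
    {"wx": 0,"wy": 0,"wz": 0,"x": 0,"y": 0,"z": -4,"gripper": 0.725},
    {"wx": 0,"wy": 0,"wz": 0,"x": 0,"y": 0,"z": -4,"gripper": 0.725}
  ]
}}

```text
clock: 5.2
tool_pos: [0.4691, 0.0872, 0.1437]
eef_rot: [0.722, 0.692, -0.002, -0.002]
contact_force: [-0.3, 0.0, -0.4]
width: 0.0622
finger_force: 7.9
```

```bash
python3 - <<'E'
from h import *
from rig import telemetry,cams
s=telemetry.sense();print(s["clock"],s["tool_pos"],s["qvel"].round(3),s["width"],s["finger_force"],s["contact_force"])
a=np.radians(-24);L=np.array([.511,-.2076]);h=np.array([np.cos(a),np.sin(a)])
o=L-.075*h;print(o);plan(s,[*o,.14],66)
c=cams.capture("wrist");pickle.dump((s,c),open("w4.pkl","wb"))
t=cams.capture("top")
im=t["color"][200:330,170:450];im=cv2.resize(im,(560,260),interpolation=cv2.INTER_CUBIC)
w=cv2.resize(c["color"],(400,300));o=np.zeros((560,560,3),np.uint8);o[:260]=im;o[260:,:400]=w
cv2.imwrite("pics/m4.png",o[:,:,::-1])
E
```

```text
5.2 [0.46909736 0.08722879 0.14374553] [-0.001  0.024  0.019 -0.001  0.     0.   ] 0.06220173930229218 7.9307520389556885 [-0.2709387   0.00526272 -0.41324883]
[ 0.44248409 -0.17709475]
w [ -0.037  -0.027 -11.4  ] t [-8.84  -0.517  0.126]
```

View pics/m4.png

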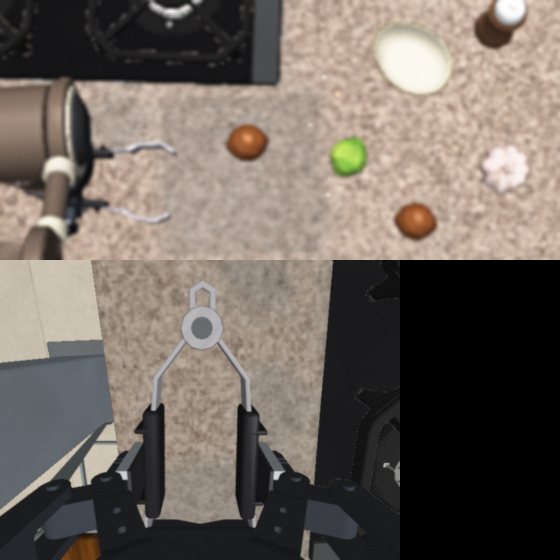

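Tongs are held level with both pads on the sleeves between the ribs; hub at about (323,107) in the full wrist picture. I'll compute the hub offset and triangulate the lime and bowl with the scene camera.

```bash
python3 - <<'E'
from h import *
from rig import telemetry,cams
np.set_printoptions(precision=4,suppress=True)
s,c=pickle.load(open("w4.pkl","rb"))
hsv=cv2.cvtColor(c["color"],cv2.COLOR_RGB2HSV)
h=cast(c,[[323,107]],s["tool_pos"][2]+.001,s)[0]
print("hub tool",R.from_quat(s["eef_rot"]).inv().apply(h-s["tool_pos"]))
sc=cams.capture("scene");pickle.dump(sc,open("scene2.pkl","wb"));tp=pickle.load(open("top.pkl","rb"))
def blob(c,lo,hi,z,near=None,box=None):
    m=cv2.inRange(cv2.cvtColor(c["color"],cv2.COLOR_RGB2HSV),lo,hi)
    if box: q=np.zeros_like(m);q[box[1]:box[3],box[0]:box[2]]=255;m&=q
    m=cv2.morphologyEx(m,cv2.MORPH_OPEN,np.ones((2,2),np.uint8))
    ct=max(cv2.findContours(m,0,2)[0],key=cv2.contourArea);M=cv2.moments(ct);p=(M["m10"]/M["m00"],M["m01"]/M["m00"])
    print(cv2.boundingRect(ct),p,"ell",cv2.fitEllipse(ct),cast(c,[p],z)[0])
for c2,b,bb in((tp,(320,255,370,300),(350,205,402,252)),(sc,None,(340,250,405,310))):
    try: blob(c2,(35,100,40),(60,255,255),.0225,box=b)
    except Exception as e:print(e)
    blob(c2,(15,15,150),(40,110,255),.03,box=bb)
print(proj(sc,[.511,-.2076,.0225]))
for p in((.629,-.285,.038),): print(proj(tp,p),proj(sc,p))
cv2.imwrite("pics/s2.png",sc["color"][:,:,::-1])
E
```

```text
hub tool [ 0.0732 -0.0006 -0.001 ]
(336, 270, 18, 19) (344.9221763085399, 278.8801652892562) ell ((344.9992980957031, 278.9146423339844), (16.60839080810547, 19.100500106811523), 36.67416000366211) [ 0.5087 -0.2099  0.0225]
(356, 211, 42, 39) (376.9757497488879, 229.5523030563926) ell ((377.01580810546875, 229.62603759765625), (33.930938720703125, 43.90644454956055), 125.6926040649414) [ 0.6282 -0.2846  0.03  ]
(297, 283, 24, 21) (308.996568627451, 292.88382352941176) ell ((308.8322448730469, 292.97344970703125), (19.812471389770508, 22.62898826599121), 78.8530044555664) [ 0.513  -0.2088  0.0225]
(341, 251, 65, 60) (373.8651598249404, 278.8325300537366) ell ((374.82684326171875, 280.0302734375), (60.88276290893555, 69.61446380615234), 99.7587661743164) [ 0.6388 -0.2679  0.03  ]
[[307.8676 292.9824]]
[[377.5711 228.5314]] [[376.0881 282.8546]]
```

View pics/s2.png

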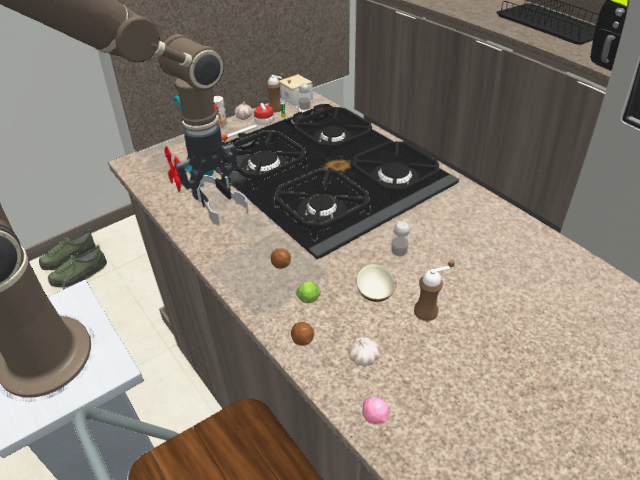

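Lime at (309,293) here, which agrees with the top view: (0.511,-0.209), long axis about -37°. Bowl centre is about (0.628,-0.285). Next is the move above the lime, heading -32°.

```bash
python3 - <<'E'
from h import *
from rig import telemetry
s=telemetry.sense();print(s["tool_pos"],s["width"]);plan(s,[.446,-.168,.14],58)
E
```

```text
[0.46805425 0.08706711 0.1423364 ] 0.06208640910985613
w [ -0.068  -0.036 -10.067] t [-8.526 -0.378  0.084]
```

Request:
{"api": "drive_tool", "payload": {
  "motion": [
    {"wx": 0,"wy": 0,"wz": -0.5,"x": -0.4,"y": 0,"z": 0,"gripper": 0.725},
    {"wx": 0,"wy": 0,"wz": -1.5,"x": -1.2,"y": 0,"z": 0,"gripper": 0.725},
    {"wx": 0,"wy": 0,"wz": -2.6,"x": -2.2,"y": -0.1,"z": 0,"gripper": 0.725},
    {"wx": 0,"wy": 0,"wz": -3.8,"x": -3.2,"y": -0.1,"z": 0,"gripper": 0.725},
    {"wx": 0,"wy": 0,"wz": -5,"x": -4.2,"y": -0.2,"z": 0,"gripper": 0.725},
    {"wx": 0,"wy": 0,"wz": -6.2,"x": -5.2,"y": -0.2,"z": 0,"gripper": 0.725},
    {"wx": 0,"wy": 0,"wz": -7.4,"x": -6.2,"y": -0.3,"z": 0,"gripper": 0.725},
    {"wx": 0,"wy": 0,"wz": -8.6,"x": -7.2,"y": -0.3,"z": 0,"gripper": 0.725},
    {"wx": -0.07,"wy": -0.04,"wz": -9.5,"x": -8,"y": -0.38,"z": 0.08,"gripper": 0.725},
    {"wx": -0.07,"wy": -0.04,"wz": -10.05,"x": -8.52,"y": -0.38,"z": 0.08,"gripper": 0.725}
  ]
}}

```text
clock: 6.35
tool_pos: [0.4456, -0.1689, 0.1397]
eef_rot: [0.276, 0.961, 0.0, 0.0]
contact_force: [-0.8, 0.9, -1.3]
width: 0.062
finger_force: 7.9
```

Request:
{"api": "drive_tool", "payload": {
  "motion": [
    {"wx": 0,"wy": 0,"wz": 0,"x": 0,"y": 0,"z": 0,"gripper": 0.725},
    {"wx": 0,"wy": 0,"wz": 0,"x": 0,"y": 0,"z": 0,"gripper": 0.725},
    {"wx": 0,"wy": 0,"wz": 0,"x": 0,"y": 0,"z": 0,"gripper": 0.725},
    {"wx": 0,"wy": 0,"wz": 0,"x": 0,"y": 0,"z": 0,"gripper": 0.725}
  ]
}}

```text
clock: 6.75
tool_pos: [0.4469, -0.1668, 0.1408]
eef_rot: [0.276, 0.961, 0.001, 0.001]
contact_force: [-0.1, 0.3, -0.6]
width: 0.0619
finger_force: 7.9
```

```bash
python3 - <<'E'
from h import *
from rig import telemetry,cams
s=telemetry.sense();print(s["clock"],s["tool_pos"],s["qvel"].round(3),s["width"],s["finger_force"]);plan(s,[.446,-.168,.031],58)
c=cams.capture("wrist");pickle.dump((s,c),open("w5.pkl","wb"))
t=cams.capture("top");pickle.dump(t,open("t5.pkl","wb"))
im=t["color"][210:340,230:430];im=cv2.resize(im,None,fx=3,fy=3,interpolation=cv2.INTER_CUBIC)[:300]
w=cv2.resize(c["color"],(400,300));o=np.zeros((600,600,3),np.uint8);o[:300]=im;o[300:,:400]=w
cv2.imwrite("pics/m5.png",o[:,:,::-1])
E
```

```text
6.75 [ 0.44693001 -0.16676007  0.14081777] [ 0.001 -0.002 -0.003 -0.002 -0.001 -0.004] 0.06192419390250254 7.931727021932602
w [ 0.015  0.015 -0.01 ] t [ 0.01  -0.057  3.66 ]
```

View pics/m5.png

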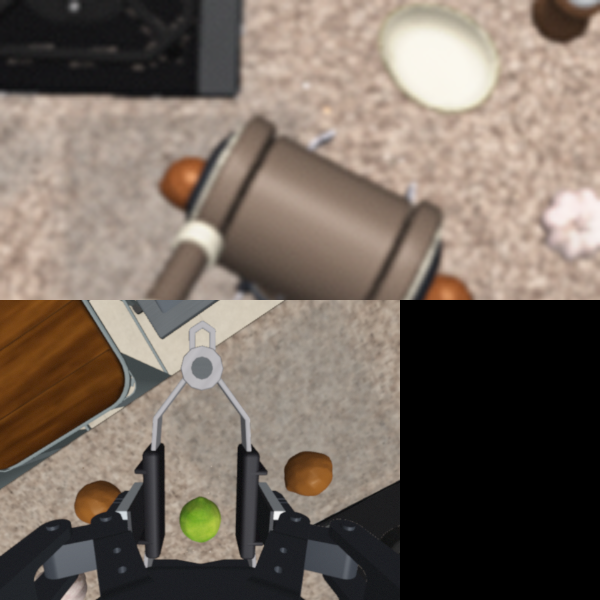

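The wrist view shows the lime centred between the arms at full-picture pixel (320,352), with its long axis along the tongs and the hub at (323,107). In the top view the jaw tips show clear of the decoys.

```bash
python3 - <<'E'
from h import *
s,c=pickle.load(open("w5.pkl","rb"))
m=cv2.inRange(cv2.cvtColor(c["color"],cv2.COLOR_RGB2HSV),(35,100,30),(60,255,255))
m[:300]=0
ct=max(cv2.findContours(m,0,2)[0],key=cv2.contourArea);e=cv2.minEnclosingCircle(ct);print(e,cv2.fitEllipse(ct))
L=cast(c,[e[0]],.0225,s)[0];print(L,R.from_quat(s["eef_rot"]).inv().apply(L-s["tool_pos"]))
E
```

```text
((321.5, 351.0), 36.28025817871094) ((319.98126220703125, 351.4441833496094), (64.55765533447266, 70.3064956665039), 2.135521650314331)
[ 0.51024896 -0.20536866  0.0225    ] [-0.07396457  0.00070077  0.11843884]
```

Request:
{"api": "drive_tool", "payload": {
  "motion": [
    {"wx": 0,"wy": 0,"wz": 0,"x": 0.05,"y": 0,"z": 0.5,"gripper": 0.73},
    {"wx": 0,"wy": 0,"wz": 0,"x": 0.05,"y": 0,"z": 1.1,"gripper": 0.73},
    {"wx": 0,"wy": 0,"wz": 0,"x": 0.05,"y": 0,"z": 1.7,"gripper": 0.73},
    {"wx": 0,"wy": 0,"wz": 0,"x": 0.05,"y": 0,"z": 2.3,"gripper": 0.73},
    {"wx": 0,"wy": 0,"wz": 0,"x": 0.05,"y": 0,"z": 2.8,"gripper": 0.73},
    {"wx": 0,"wy": 0,"wz": 0,"x": 0.05,"y": 0,"z": 3.2,"gripper": 0.73},
    {"wx": 0,"wy": 0,"wz": 0,"x": 0.05,"y": 0,"z": 3.5,"gripper": 0.73},
    {"wx": 0,"wy": 0,"wz": 0,"x": 0.05,"y": 0,"z": 3.65,"gripper": 0.73},
    {"wx": 0,"wy": 0,"wz": 0,"x": 0.05,"y": 0,"z": 3.65,"gripper": 0.73},
    {"wx": 0,"wy": 0,"wz": 0,"x": 0.05,"y": 0,"z": 3.65,"gripper": 0.73}
  ]
}}

```text
clock: 7.85
tool_pos: [0.4465, -0.1671, 0.032]
eef_rot: [0.276, 0.961, 0.0, 0.002]
contact_force: [-0.3, -0.2, -0.7]
width: 0.0623
finger_force: 7.9
```

```bash
python3 - <<'E'
from h import *
from rig import telemetry,cams
s=telemetry.sense();print(s["clock"],s["tool_pos"],s["qvel"].round(3),s["width"],s["finger_force"],s["contact_force"]);plan(s,[.446,-.168,.031],58)
c=cams.capture("wrist");pickle.dump((s,c),open("w6.pkl","wb"))
m=cv2.inRange(cv2.cvtColor(c["color"],cv2.COLOR_RGB2HSV),(35,100,30),(60,255,255));m[:250]=0
cs=cv2.findContours(m,0,2)[0]
if cs:
  ct=max(cs,key=cv2.contourArea);print(cv2.boundingRect(ct),proj(c,[.5105,-.207,.0225],s))
E
```

```text
7.85 [ 0.44654299 -0.16712105  0.03196906] [-0.    -0.008 -0.005 -0.     0.     0.001] 0.062313836327341256 7.884769588708878 [-0.31958227 -0.24678481 -0.67991611]
w [ 0.015  0.031 -0.016] t [-0.    -0.034  0.032]
```

Request:
{"api": "drive_tool", "payload": {
  "motion": [
    {"wx": 0,"wy": 0,"wz": 0,"x": 0,"y": 0,"z": 0,"gripper": 0.68},
    {"wx": 0,"wy": 0,"wz": 0,"x": 0,"y": 0,"z": 0,"gripper": 0.64},
    {"wx": 0,"wy": 0,"wz": 0,"x": 0,"y": 0,"z": 0,"gripper": 0.6},
    {"wx": 0,"wy": 0,"wz": 0,"x": 0,"y": 0,"z": 0,"gripper": 0.57},
    {"wx": 0,"wy": 0,"wz": 0,"x": 0,"y": 0,"z": 0,"gripper": 0.54},
    {"wx": 0,"wy": 0,"wz": 0,"x": 0,"y": 0,"z": 0,"gripper": 0.45},
    {"wx": 0,"wy": 0,"wz": 0,"x": 0,"y": 0,"z": 0,"gripper": 0.2},
    {"wx": 0,"wy": 0,"wz": 0,"x": 0,"y": 0,"z": 0,"gripper": 0.2},
    {"wx": 0,"wy": 0,"wz": 0,"x": 0,"y": 0,"z": 0,"gripper": 0.2},
    {"wx": 0,"wy": 0,"wz": 0,"x": 0,"y": 0,"z": 0,"gripper": 0.2}
  ],
  "force": 40
}}

```text
clock: 8.9
tool_pos: [0.4461, -0.167, 0.0316]
eef_rot: [0.276, 0.961, 0.0, 0.001]
contact_force: [-0.9, -0.5, -0.2]
width: 0.0451
finger_force: 40.7
```

Fingers stopped at 45 mm with 40 N, so the lime is in the jaws. Lifting.

Request:
{"api": "drive_tool", "payload": {
  "motion": [
    {"wx": 0,"wy": 0,"wz": 0,"x": 0,"y": 0,"z": -0.1,"gripper": 0.2},
    {"wx": 0,"wy": 0,"wz": 0,"x": 0,"y": 0,"z": -0.4,"gripper": 0.2},
    {"wx": 0,"wy": 0,"wz": 0,"x": 0,"y": 0,"z": -0.8,"gripper": 0.2},
    {"wx": 0,"wy": 0,"wz": 0,"x": 0,"y": 0,"z": -1.3,"gripper": 0.2},
    {"wx": 0,"wy": 0,"wz": 0,"x": 0,"y": 0,"z": -1.9,"gripper": 0.2},
    {"wx": 0,"wy": 0,"wz": 0,"x": 0,"y": 0,"z": -2.5,"gripper": 0.2},
    {"wx": 0,"wy": 0,"wz": 0,"x": 0,"y": 0,"z": -3.1,"gripper": 0.2},
    {"wx": 0,"wy": 0,"wz": 0,"x": 0,"y": 0,"z": -3.7,"gripper": 0.2},
    {"wx": 0,"wy": 0,"wz": 0,"x": 0,"y": 0,"z": -4.2,"gripper": 0.2},
    {"wx": 0,"wy": 0,"wz": 0,"x": 0,"y": 0,"z": -4.5,"gripper": 0.2}
  ]
}}

```text
clock: 9.9
tool_pos: [0.4465, -0.1673, 0.169]
eef_rot: [0.276, 0.961, 0.0, 0.003]
contact_force: [0.2, 0.3, -1.1]
width: 0.045
finger_force: 41.0
```

```bash
python3 - <<'E'
from h import *
from rig import telemetry,cams
s=telemetry.sense();print(s["clock"],s["tool_pos"],s["width"],s["finger_force"])
d=np.array([np.cos(np.radians(-32)),np.sin(np.radians(-32))])
o=np.array([.628,-.285])-.076*d;print(o);plan(s,[*o,.168],58)
c=cams.capture("wrist");t=cams.capture("top");sc=cams.capture("scene")
o=np.zeros((600,700,3),np.uint8);o[:300,:400]=cv2.resize(c["color"],(400,300))
o[300:,:360]=cv2.resize(t["color"][210:310,280:400],(360,300))
o[300:,360:]=cv2.resize(sc["color"][190:340,250:420],(340,300));cv2.imwrite("pics/m7.png",o[:,:,::-1])
E
```

```text
9.9 [ 0.4465344  -0.16725235  0.16898476] 0.04502491268671444 40.98745589610189
[ 0.56354834 -0.24472614]
w [ 0.018  0.056 -0.016] t [-4.676 -0.115  0.06 ]
```

View pics/m7.png

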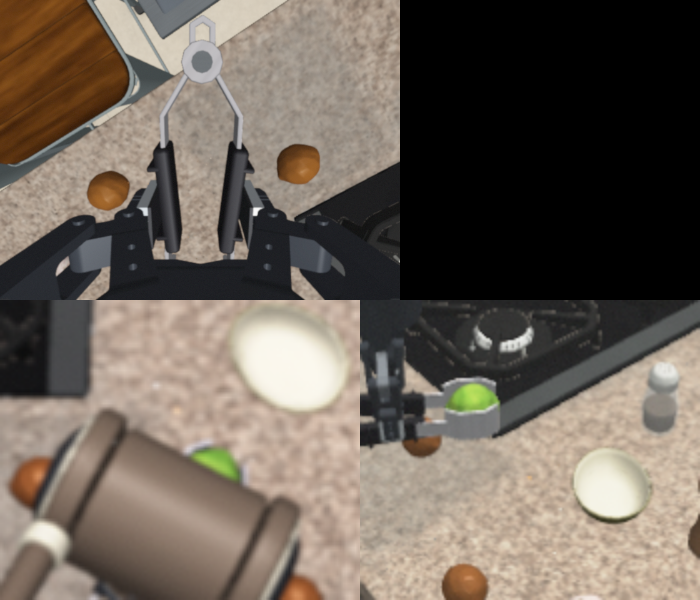

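The lime is in both jaws and lifted: scene crop (472,405), top crop (217,463). Moving over the bowl.

Request:
{"api": "drive_tool", "payload": {
  "motion": [
    {"wx": 0,"wy": 0,"wz": 0,"x": -0.2,"y": 0,"z": 0,"gripper": 0.2},
    {"wx": 0,"wy": 0,"wz": 0,"x": -0.7,"y": 0,"z": 0,"gripper": 0.2},
    {"wx": 0,"wy": 0,"wz": 0,"x": -1.3,"y": 0,"z": 0,"gripper": 0.2},
    {"wx": 0,"wy": 0,"wz": 0,"x": -2,"y": -0.05,"z": 0,"gripper": 0.2},
    {"wx": 0,"wy": 0,"wz": 0,"x": -2.7,"y": -0.1,"z": 0,"gripper": 0.2},
    {"wx": 0,"wy": 0,"wz": 0,"x": -3.3,"y": -0.1,"z": 0,"gripper": 0.2},
    {"wx": 0,"wy": 0,"wz": 0,"x": -3.9,"y": -0.1,"z": 0,"gripper": 0.2},
    {"wx": 0,"wy": 0,"wz": 0,"x": -4.4,"y": -0.1,"z": 0,"gripper": 0.2},
    {"wx": 0,"wy": 0,"wz": 0,"x": -4.65,"y": -0.1,"z": 0,"gripper": 0.2},
    {"wx": 0,"wy": 0,"wz": 0,"x": -4.65,"y": -0.1,"z": 0,"gripper": 0.2}
  ]
}}

```text
clock: 11.05
tool_pos: [0.5625, -0.2439, 0.1658]
eef_rot: [0.277, 0.961, 0.0, 0.001]
contact_force: [0.4, 0.2, -0.7]
width: 0.0455
finger_force: 41.0
```

Request:
{"api": "drive_tool", "payload": {
  "motion": [
    {"wx": 0,"wy": 0,"wz": 0,"x": 0,"y": 0,"z": 0,"gripper": 0.2},
    {"wx": 0,"wy": 0,"wz": 0,"x": 0,"y": 0,"z": 0,"gripper": 0.2},
    {"wx": 0,"wy": 0,"wz": 0,"x": 0,"y": 0,"z": 0,"gripper": 0.2},
    {"wx": 0,"wy": 0,"wz": 0,"x": 0,"y": 0,"z": 0,"gripper": 0.2},
    {"wx": 0,"wy": 0,"wz": 0,"x": 0,"y": 0,"z": 0,"gripper": 0.2}
  ]
}}

```text
clock: 11.55
tool_pos: [0.5622, -0.2435, 0.1672]
eef_rot: [0.276, 0.961, 0.0, 0.001]
contact_force: [-0.7, 0.7, -1.7]
width: 0.0453
finger_force: 41.0
```

```bash
python3 - <<'E'
from h import *
from rig import telemetry,cams
s=telemetry.sense();print(s["clock"],s["tool_pos"],s["width"],s["finger_force"],s["qvel"].round(3))
tool=R.from_quat(s["eef_rot"]);L=s["tool_pos"]+tool.apply([-.076,0,.009]);print("lime est",L)
t=cams.capture("top");sc=cams.capture("scene")
for c in(t,sc):
    m=cv2.inRange(cv2.cvtColor(c["color"],cv2.COLOR_RGB2HSV),(35,100,40),(60,255,255))
    p=proj(c,L)[0];q=np.zeros_like(m);x,y=p.astype(int);q[y-40:y+40,x-40:x+40]=255
    cs=cv2.findContours(m&q,0,2)[0];b=cv2.boundingRect(max(cs,key=cv2.contourArea)) if cs else None
    print("pred",p,"seen",b,proj(c,[.628,-.285,.03]), cast(c,[[b[0]+b[2]/2,b[1]+b[3]/2]],.16) if b else "")
o=np.zeros((400,800,3),np.uint8)
o[:,:400]=cv2.resize(t["color"][150:310,310:470],(400,400))
o[:,400:]=cv2.resize(sc["color"][200:360,290:450],(400,400));cv2.imwrite("pics/m8.png",o[:,:,::-1])
E
```

```text
11.55 [ 0.56215278 -0.24348937  0.16715354] 0.04528639871543338 40.984998426865786 [-0.002 -0.    -0.004 -0.     0.001 -0.   ]
lime est [ 0.62656265 -0.28387484  0.15835682]
pred [384.12521876 217.59106763] seen None [[377.14830922 229.6577638 ]] 
pred [377.95725506 238.96194006] seen (366, 228, 25, 13) [[375.52813032 285.77413824]] [[ 0.63482779 -0.27625403  0.16      ]]
```

View pics/m8.png

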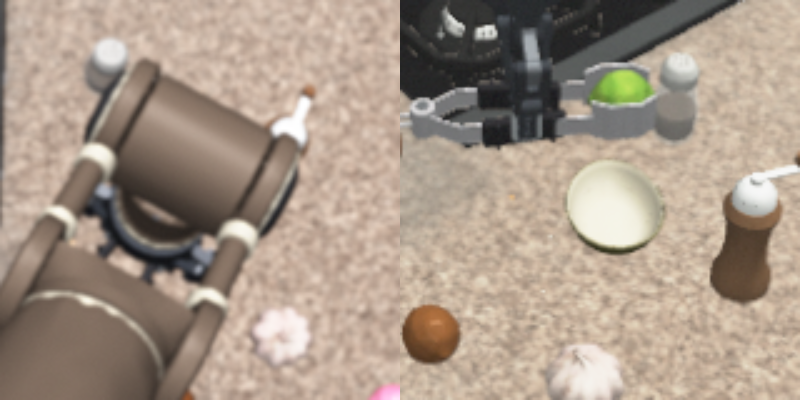

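The lime sits in the jaws above the bowl (scene crop lime (622,90), bowl (614,205)). The estimate is within a few mm of the bowl centre, the lime is still, and the bystanders are untouched.

```bash
python3 -c "
from rig import hand_in
print(hand_in())"
```

```text
the job is handed in; nothing more can be done
None
```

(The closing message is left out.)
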